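# Snap the sprung cross-bar into the model holder

### The arm

A 6-joint arm with a two-finger parallel gripper is mounted at the origin on a cart in front of the work surface, level with it; the furniture and walls round the work are solid. World frame = base frame: x ahead of the robot, y to its left, z up, the work surface at z = 0. Lengths are in mm, angles in rad, forces in N, time in s.
With the tool pointing down it reaches from about 300 to 775 mm from the base axis. Payload 14.6 kg.
Tool frame: the origin (TCP) lies at the very end of the fingers, on their centre line; the grasp point (between the pads) lies 19 mm behind it; z points along the fingers, y is the line along which they close (so a half turn about z gives the same grasp; the last joint's range is limited). The gripper opens to 94 mm and grips with 3 to 60 N. Pads are 16 mm wide; open, the fingers measure 119 mm over their backs; the gripper's body (75 mm by 177 mm) begins 78 mm behind the grasp point.
Start: joints at [1.275, 0.3, 1.521, -0, 1.321, -0.067], TCP at [124.743, 535.657, 205.446] pointing down, gripper open.
Joint ranges: [-3.03, 3.03], [-0.79, 2.21], [0.23, 2.52], [-1.04, 4.18], [0, 3.07], [-2.55, 2.55]. Speed limits (rad/s): [2.22, 2.22, 2.57, 3.14, 3.14, 3.14].

### API

Orientations are given as [roll, pitch, yaw] about the fixed x, y, z axes, in that order (R = Rz(yaw) Ry(pitch) Rx(roll)).
In Python, from cell import manip, eyes, ticket gives the robot as it stands. The module is installed in compiled form; this text tells all that it offers.
- The arm moves only by the tool arm_command, never from a script. Its argument "plan" is a list of rows, each a list of 5 numbers: the opening, from -1 (shut) to 1 (fully open), then the shift along the tool's x, y, z in m, then the turn about the tool's z in rad. In form: [[jaw, dx, dy, dz, roll], ...]. A call has 1 to 20 rows; each row shifts and turns the commanded pose from where the row before left it, along the tool's axes as they then stand; what a row does not reach is not made up. A row lasts 1/8 s, in which the tool goes at most 62.5 mm and 10.7 degrees, less where a joint would pass 70% of its speed; a pose out of reach is approached as far as the arm can. A call is refused whole if a number of a shift passes 0.0625 or a number of a turn 0.188, either way. A call with a gripper value outside its range is refused whole. The fingers move at their own pace and stop on an object; "newtons" is the grip in N (left out, the last holds). Time passes only in rows, so rows that do not move let the fingers close. It gives the time, the measured TCP pose, the force, the opening and the grip force at its end, in the units of the state.
- manip.read_state(): the state, without advancing time (a new reading comes with each control period).
- eyes.camera(name): name is "scene" or "top" or "wrist"; returns a dict with "img" (480x640x3 uint8, blue, green, red), "z_map" (480x640 float32, mm along the optical axis (not along the pixel's ray), 0 where there is no reading), "fx", "fy", "cx", "cy" (pixels), "dist" ([k1, k2, p1, p2, k3] as OpenCV has them; the pictures are not rectified), "eye" and "orientation" of the camera in the world. Camera axes: x right, y down, z forward; pixel columns grow to the right and rows downward; lengths in mm; the calibration is good to about 2 mm. A picture is of the moment at which its call begins.
- ticket.sign_off(): hands the job in; it is judged then, once.
The state is a dict: "clock": time; "joints": joint angles; "qd": joint speeds; "effort": joint torques, N m; "eef_pos": TCP position; "eef_rot": TCP orientation; "wrist_force": force on the tool from outside, world axes, zero at the start; "moment": the same for the moment, N m; "finger_gap": finger opening in mm; "finger_force": force on a finger pad.
Only numpy, scipy, OpenCV 4.12 (cv2) and the standard library are available. Lean on these libraries where they do the work, as an engineer would, in place of code of your own. Each camera call takes 0.05 s, during which the arm holds its last target. There are 200 camera calls.

### The job

The blue model holder on the bench is missing its cross-bar. Take the sprung bar with the green ears (not the red one), squeeze its two ears together so that the end pins draw in, lower it between the holder's two cheeks until it stands on the holder's floor, and let go so that both pins spring out into the recesses.

Things in the scene. Friction and masses are not known exactly. Their poses are not given: they have to be found in the camera images.
- green_bar: Loose bar (0.2 kg): channel 54x30x20 mm with two upright GREEN ears; a like bar has red ears. Origin: centre of underside; y along it, z up. Ears 20 mm wide (x), 6 thick, tops 66 mm up, 60 mm over their outer faces; squeezed along y to the stops 30 mm. End pins 9 mm thick, 12 mm up, 88 mm tip to tip (squeezed 58). Grip ears with fingertips 36-45 mm above underside, to clear the cheeks.
- holder: Blue holder, fixed. Origin: centre of underside, on the bench; z up. Base 64 (x) x 100 (y) mm; floor 10 mm above bench. Two cheeks, inner faces at y = -36 and +36 mm, 12 mm thick, 50 mm wide, tops 38 mm above bench. Recess in each inner face: 25 mm wide about x = 0, 6 mm deep, 14-30 mm above bench. Bar goes on the floor, its y along the holder's y, either way round; springs centre it.
- green_bar_a (a joint): Sprung plunger (one ear and its end pin) at the green bar's +y end: distance pushed in, m. 0 = fully out, 0.015 = hard stop fully in, about 0.002 when its pin is home in a recess. Spring 4 N at 0, 8 N at 0.015, so an ordinary grip of 20 N or more squeezes both ears to the stops and can carry the bar so.
- green_bar_b (a joint): The same for the plunger at the green bar's -y end.
Not all that is in view belongs to the job. Of the things shaped like the holder, the blue one is meant.

How it is judged:
By the outcome, as a careful person would: the job done as asked, in the order asked, and still so for the second after the job is handed in, with the robot touching nothing.
It also fails if it takes over 42 s, if anything falls off the work surface, if the arm or the gripper's body presses on something with over 40 N, if the wrist force passes 120 N, or if a joint passes its speed limit or range.

## Working session

There is one attempt and no reset: what is moved stays moved. The work goes in short steps, Python scripts to look and compute and a tool call to move; the robot and the scene stay as the last step left them, time stands still between calls to the robot, and variables do not carry over. Pictures are saved under pics/ and viewed, at most 10 in all, crops included, and the job is handed in when it is done.

Besides the shell and the picture viewer there is one more tool, called after ">>>" in YAML: its name, and indented under it one key for each argument. arm_command: Moves the arm, as the interface text tells. Its arguments: {"type":"object","properties":{"plan":{"type":"array"},"newtons":{"type":"number"}},"required":["plan"]}

```bash
mkdir -p pics; cat > h.py <<'E'
import numpy as np, cv2
from cell import manip, eyes, ticket
from scipy.spatial.transform import Rotation as R
def cam(n):
    c=eyes.camera(n); 
    c["K"]=np.array([[c["fx"],0,c["cx"]],[0,c["fy"],c["cy"]],[0,0,1.]]); return c
def rot(c):
    o=np.array(c["orientation"],float)
    return o if o.shape==(3,3) else R.from_euler('xyz',o).as_matrix()
def world(c,uv,z=None):
    """pixels Nx2 -> world; on plane z, or by depth if z None"""
    uv=np.asarray(uv,float).reshape(-1,2)
    n=cv2.undistortPoints(uv[:,None],c["K"],np.array(c["dist"],float))[:,0]
    d=np.c_[n,np.ones(len(n))]; e=np.array(c["eye"],float)
    w=d@rot(c).T
    s=c["z_map"][uv[:,1].astype(int),uv[:,0].astype(int)] if z is None else (z-e[2])/w[:,2]
    return e+w*np.asarray(s)[:,None]
E
python3 - <<'E'
from h import *
a=cam("top");b=cam("scene")
for n,c in(("top",a),("scene",b)):
    print(n,c["eye"],c["orientation"],c["fx"],c["dist"]); cv2.imwrite(f"pics/{n}0.png",c["img"])
print(manip.read_state())
E
```

```text
top [ 394.74500291 -128.72143911  895.38893464] [-3.00090792  0.01926544 -1.56671423] 488.6358606971261 [-0.07698525  0.          0.          0.          0.        ]
scene [ -87.24500264 -502.37232496  519.43468693] [-2.15398117 -0.00345322 -1.01475787] 435.3142977642914 [-0.01737479  0.          0.          0.          0.        ]
{'clock': 0.1, 'joints': array([ 1.27540055e+00,  3.00414976e-01,  1.52151725e+00, -2.07698440e-05,
        1.32070222e+00, -6.65884006e-02]), 'qd': array([-1.56135726e-03, -1.30782755e-03, -2.65073899e-03,  5.09145508e-04,
       -5.95121540e-05,  3.72620151e-04]), 'effort': array([ 5.06848610e-04, -5.32636929e+01, -3.53284371e+01,  7.09029450e-02,
        2.34229368e-02, -1.01724484e-04]), 'eef_pos': array([124.68187114, 535.43857468, 204.94411627]), 'eef_rot': array([-3.14055182e+00, -4.92468710e-05,  2.91279040e+00]), 'wrist_force': array([-0.2352884 ,  0.40979598, -0.73051417]), 'moment': array([-0.00015971,  0.02683717, -0.01558944]), 'finger_force': 0.0, 'finger_gap': 93.73985998660724}
```

View pics/top0.png

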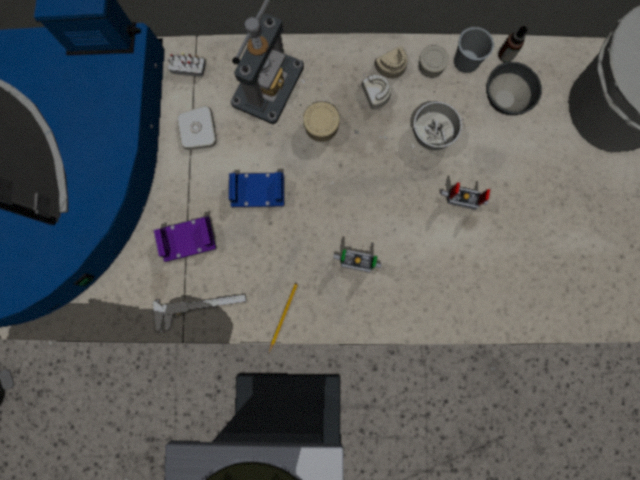

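View pics/scene0.png

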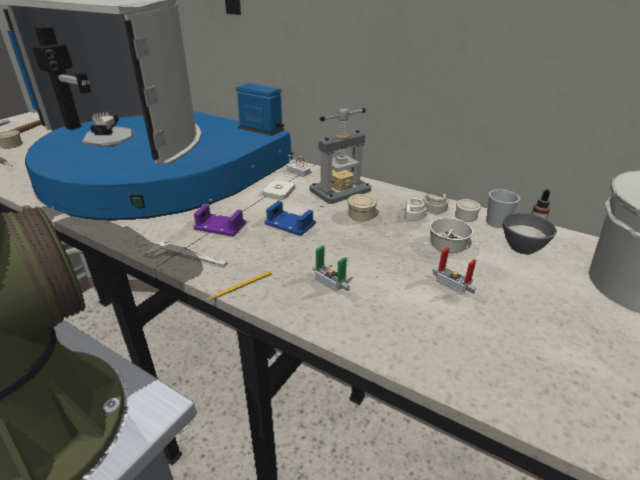

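The top view shows the green bar at about (358,259), with pins at (335,254) and (380,263). The blue holder is at (257,189) with its cheeks left and right, at u≈235 and 280. The purple holder and the red bar are decoys. In the scene view the green bar is at (331,268) and the blue holder at (290,217).

```bash
python3 - <<'E'
from h import *
for n,boxg,boxb in(("top",(325,235,395,285),(220,160,295,215)),("scene",(300,240,360,300),(255,195,320,240))):
    c=cam(n); hsv=cv2.cvtColor(c["img"],cv2.COLOR_BGR2HSV)
    def pts(lo,hi,b):
        m=cv2.inRange(hsv,lo,hi); k=np.zeros_like(m); k[b[1]:b[3],b[0]:b[2]]=1
        v,u=np.nonzero(m*k); return np.c_[u,v].astype(float),m*k
    g,m=pts((45,100,40),(80,255,255),boxg)
    N,l,st,cc=cv2.connectedComponentsWithStats(m)
    for i in range(1,N):
        if st[i,4]>8:
            v,u=np.nonzero(l==i); P=world(c,np.c_[u,v]); print(n,"green",st[i],"med",np.median(P,0).round(1),"zmax",P[:,2].max().round(1), "top", P[P[:,2]>P[:,2].max()-8].mean(0).round(1))
    b,m=pts((105,120,40),(128,255,255),boxb); P=world(c,b)
    print(n,"blue",len(b),"z pct",np.percentile(P[:,2],[5,25,50,75,95]).round(1))
    for nm,lo,hi in(("top",32,45),("floor",5,16)):
        Q=P[(P[:,2]>lo)&(P[:,2]<hi)]; 
        if len(Q)>5:
            r=cv2.minAreaRect(Q[:,:2].astype(np.float32)); print(nm,len(Q),Q.mean(0).round(1),r)
E
```

```text
top green [341 249   5  13  44] med [ 483.7 -157.9   65.9] zmax 67.9 top [ 485.2 -158.    65.7]
top green [371 256   6  12  44] med [ 474.  -210.5   65. ] zmax 69.6 top [ 474.  -211.2   66. ]
top blue 1692 z pct [ 8.1  9.9 11.3 17.1 39.3]
top 363 [612.6  -1.2  37.9] ((612.9539794921875, 0.04467010498046875), (50.77300262451172, 95.60115814208984), 1.1478341817855835)
floor 1257 [611.3   1.8  10.6] ((612.9546508789062, -0.33620452880859375), (61.9686164855957, 97.13054656982422), 0.7023138999938965)
scene green [317 246   7  23 124] med [ 482.1 -160.8   47.8] zmax 519.4 top [ -87.2 -502.4  519.4]
scene green [337 258   9  24 142] med [ 470.7 -213.3   45.6] zmax 66.9 top [ 472.  -213.3   63.9]
scene blue 851 z pct [ 6.2  9.9 11.5 26.2 38.3]
top 155 [608.8  -5.9  36.9] ((611.3486328125, -1.4491844177246094), (48.72727966308594, 94.54247283935547), 0.9636010527610779)
floor 524 [ 6.04e+02 -2.00e-01  1.03e+01] ((610.8902587890625, -2.4420852661132812), (63.55097198486328, 97.48004150390625), 0.16469629108905792)
```

```bash
python3 - <<'E'
from h import *
G=np.full((9,14),-999.)
for n in("top","scene"):
    c=cam(n); v,u=np.nonzero(c["z_map"]>0); P=world(c,np.c_[u,v])
    k=(P[:,0]>0)&(P[:,0]<900)&(P[:,1]>-300)&(P[:,1]<1100)
    for p in P[k]:
        i,j=int(p[0]//100),int((p[1]+300)//100); G[i,j]=max(G[i,j],p[2])
print("cols y from -300 step100; rows x step 100"); print(G.round(0).astype(int))
E
```

```text
cols y from -300 step100; rows x step 100
[[-878   39  294  287    4 -883 -880 -878 -882 -883 -880 -883 -881 -854]
 [-884    6  288  277    6 -879 -878 -883 -880 -883 -880 -883 -882 -853]
 [-883 -884 -881 -885 -884 -881 -882 -883 -882 -882 -884 -880 -883 -882]
 [   6    6   11   11   14    6  100  100   98   97    4    2 -999 -999]
 [  70   70   10   12   42  102  102  101   99   98   97   16   20    2]
 [   6    6   42   43   44  101  439  440  439  439  436 -886    2   44]
 [   6    7   42   42   98  101  440  440  161  326  411 -890 -885    3]
 [  42   45  209  210   99  100  435  431   98  388  395 -886 -889 -901]
 [  41   25  217  152  127  219  219  100   99 -885 -885 -885 -885 -821]]
```

>>> arm_command:
  plan:
    - [1,-0.014,-0.017,0,0]
    - [1,-0.028,-0.0345,0,0]
    - [1,-0.028,-0.0345,0,0]
    - [1,-0.028,-0.0345,0,0]
    - [1,-0.028,-0.0345,0,0]
    - [1,-0.028,-0.0345,0,0]
    - [1,-0.028,-0.0345,0,0]
    - [1,-0.028,-0.0345,0,0]
    - [1,-0.028,-0.0345,0,0]
    - [1,-0.028,-0.0345,0,0]
    - [1,-0.028,-0.0345,0,0]
    - [1,-0.028,-0.0345,0,0]
    - [1,-0.028,-0.0345,0,0]
    - [1,-0.028,-0.0345,0,0]
    - [1,-0.028,-0.0345,0,0]
    - [1,-0.028,-0.0345,0,0]
    - [1,-0.028,-0.0345,0,0]
    - [1,-0.028,-0.0345,0,0]
    - [1,-0.018,-0.017,0,-0.033]
    - [1,0,0,0,0]

```text
clock: 2.8
eef_pos: [478.9, -184.8, 204.9]
eef_rot: [3.141, -0.001, 2.944]
wrist_force: [-0.5, 1.1, -0.1]
finger_gap: 93.9
finger_force: 0.0
```

```bash
python3 - <<'E'
from h import *
c=cam("wrist"); cv2.imwrite("pics/w1.png",c["img"]); print(c["eye"],c["orientation"],manip.read_state()["eef_pos"])
hsv=cv2.cvtColor(c["img"],cv2.COLOR_BGR2HSV); m=cv2.inRange(hsv,(45,100,40),(80,255,255))
N,l,st,cc=cv2.connectedComponentsWithStats(m)
for i in range(1,N):
    if st[i,4]>60:
        v,u=np.nonzero(l==i); P=world(c,np.c_[u,v]); Q=P[abs(P[:,2]-66)<4]
        print(st[i],len(Q), cv2.minAreaRect(Q[:,:2].astype(np.float32)) if len(Q)>5 else np.median(P,0))
E
```

```text
[ 407.82923307 -170.35542893  384.91018696] [2.88925420e+00 6.88124686e-04 1.37413491e+00] [ 478.57100708 -183.96353972  205.04077345]
[348 203  10  34 198] 170 ((484.5377197265625, -158.9423065185547), (5.364456653594971, 19.428184509277344), 79.66527557373047)
[280 209   8  28 189] 186 ((474.0377502441406, -211.81153869628906), (5.646380424499512, 19.262014389038086), 77.22027587890625)
```

View pics/w1.png

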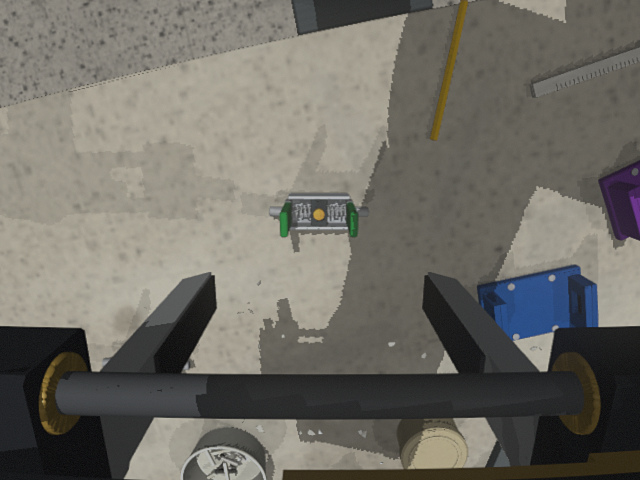

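The wrist view shows the green ears at (284,223) and (353,218), with the bar centred between open fingers. The blue holder is at lower right, around (540,300). I'll descend and grip.

>>> arm_command:
  plan:
    - [1,-0.0008,-0.0008,0.03,0]
    - [1,0,0,0.04,0]
    - [1,0,0,0.04,0]
    - [1,0,0,0.03,0]
    - [1,0,0,0.017,0]
    - [1,0,0,0.008,0]
    - [1,0,0,0,0]
    - [-1,0,0,0,0]
    - [-1,0,0,0,0]
    - [-1,0,0,0,0]
    - [-1,0,0,0,0]
    - [-1,0,0,0,0]
    - [-1,0,0,0,0]
    - [-1,0,0,0,0]
    - [-1,0,0,0,0]
  newtons: 30

```text
clock: 4.72
eef_pos: [479.6, -184.9, 40.9]
eef_rot: [-3.141, 0.0, 2.946]
wrist_force: [-2.6, 1.4, 8.7]
finger_gap: 28.2
finger_force: 30.0
```

>>> arm_command:
  plan:
    - [-1,0,0,0,0]
    - [-1,0,0,-0.005,0]
    - [-1,0,0,-0.015,0]
    - [-1,0,0,-0.03,0]
    - [-1,0,0,-0.03,0]
    - [-1,0,0,-0.02,0]
    - [-1,0,0,0,0]

```text
clock: 5.6
eef_pos: [480.0, -185.1, 142.2]
eef_rot: [-3.141, 0.003, 2.946]
wrist_force: [-0.3, -0.6, -3.2]
finger_gap: 28.5
finger_force: 30.0
```

```bash
python3 - <<'E'
from h import *
c=cam("wrist"); s=manip.read_state(); print(s["eef_pos"],s["finger_gap"],s["finger_force"],s["joints"])
cv2.imwrite("pics/w2.png",c["img"])
d=cam("scene"); cv2.imwrite("pics/s2.png",cv2.resize(d["img"][130:330,230:430],(600,600),interpolation=2))
# holder from wrist
hsv=cv2.cvtColor(c["img"],cv2.COLOR_BGR2HSV); m=cv2.inRange(hsv,(105,120,40),(122,255,255))
v,u=np.nonzero(m); P=world(c,np.c_[u,v]); P=P[(abs(P[:,0]-612)<60)&(abs(P[:,1])<75)]
for lo,hi in((34,42),(7,14)):
    Q=P[(P[:,2]>lo)&(P[:,2]<hi)]; print(len(Q), cv2.minAreaRect(Q[:,:2].astype(np.float32)) if len(Q)>5 else "")
E
```

```text
[ 479.45843097 -184.85016083  140.8164504 ] 28.12265157038716 29.984812438488007 [-4.39260134e-01  2.83785561e-01  1.69978823e+00 -9.81912632e-06
  1.15700945e+00 -1.81427558e+00]
1084 ((610.6439819335938, -2.9765243530273438), (92.90753173828125, 48.74494552612305), 88.69017028808594)
5295 ((612.4934692382812, -0.880706787109375), (64.40763092041016, 99.2677230834961), 0.9738104939460754)
```

View pics/w2.png

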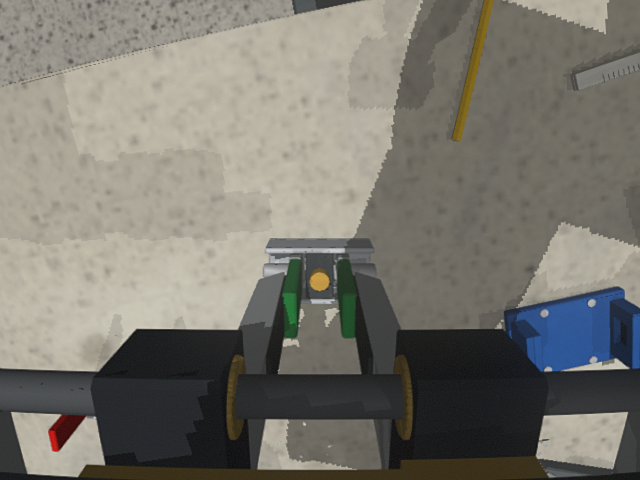

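View pics/s2.png

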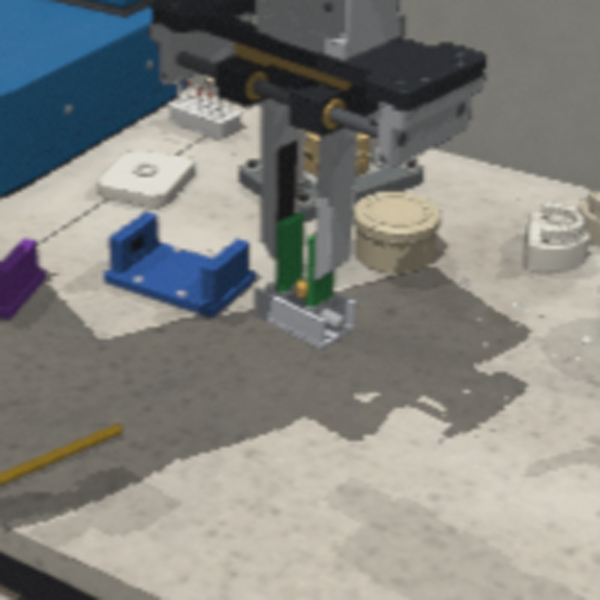

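The bar is held level by both ears at about (292,298) and (347,298), with the pins drawn in. Next I'll carry it over the blue holder, turn, and look from close by.

>>> arm_command:
  plan:
    - [-1,-0.0046,0.0106,0,0]
    - [-1,-0.01,0.022,0,0]
    - [-1,-0.012,0.026,0,0]
    - [-1,-0.012,0.026,0,0]
    - [-1,-0.012,0.026,0,0]
    - [-1,-0.012,0.026,0,0]
    - [-1,-0.012,0.026,0,0]
    - [-1,-0.01,0.022,0,0]
    - [-1,-0.007,0.015,0,0]
    - [-1,-0.003,0.007,0,0]
    - [-1,0,0,0,-0.05]
    - [-1,0,0,0,-0.06]
    - [-1,0,0,0,-0.06]
    - [-1,0,0,0,-0.04]
    - [-1,0,0,0,0]
    - [-1,0,0,0,0]

```text
clock: 7.7
eef_pos: [612.3, -0.7, 140.4]
eef_rot: [3.142, -0.0, -3.129]
wrist_force: [-0.2, 0.8, -2.4]
finger_gap: 28.4
finger_force: 30.0
```

```bash
cat > m.py <<'E'
from h import *
import sys
s=manip.read_state(); print(s["eef_pos"].round(1),s["eef_rot"].round(4),s["finger_gap"])
for n in("wrist","top","scene"):
    c=cam(n); cv2.imwrite(f"pics/{n}{sys.argv[1]}.png",c["img"])
    hsv=cv2.cvtColor(c["img"],cv2.COLOR_BGR2HSV); m=cv2.inRange(hsv,(105,120,40),(125,255,255))
    v,u=np.nonzero(m); P=world(c,np.c_[u,v]); P=P[(abs(P[:,0]-612)<45)&(abs(P[:,1])<62)]
    for lo,hi in((34,42),(7,14)):
        Q=P[(P[:,2]>lo)&(P[:,2]<hi)]
        if len(Q)>20: print(n,len(Q),np.array(cv2.minAreaRect(Q[:,:2].astype(np.float32))[0]).round(1),cv2.minAreaRect(Q[:,:2].astype(np.float32))[1:], "ext",Q[:,:2].min(0).round(1),Q[:,:2].max(0).round(1))
    m=cv2.inRange(hsv,(45,100,40),(80,255,255)); N,l,st,cc=cv2.connectedComponentsWithStats(m)
    for i in range(1,N):
        if st[i,4]>30:
            v,u=np.nonzero(l==i); P=world(c,np.c_[u,v])
            print(n,"green",st[i], P.min(0).round(1),P.max(0).round(1),np.median(P,0).round(1))
E
python3 m.py 3
```

```text
[612.3  -0.7 140.4] [ 3.1416e+00 -2.0000e-04 -3.1286e+00] 28.364727378995582
wrist 2098 [ 6.13e+02 -2.00e-01] ((49.31879425048828, 95.03567504882812), 0.8290126323699951) ext [587.8 -47.9] [638.3  47.5]
wrist 5174 [ 6.013e+02 -5.000e-01] ((39.75604248046875, 98.26371765136719), 0.8008369207382202) ext [580.9 -49.9] [621.4  48.4]
wrist green [282 260  19  78 995] [539.7 -15.2 123.2] [622.1  -1.4 320.3] [606.2 -12.  165.3]
wrist green [ 338  260   19   78 1116] [539.7  -1.4 123.5] [622.   13.8 320.3] [606.8  10.5 164.8]
top 177 [613.4 -42.1] ((46.95220947265625, 11.199010848999023), 0.826926052570343) ext [590. -48.] [636.8 -36.3]
top 637 [614.  -15.4] ((62.02275848388672, 67.5839614868164), 0.3738473057746887) ext [583.  -49.4] [645.1  18.3]
scene 121 [610.8  -2.2] ((49.419071197509766, 92.22167205810547), 1.4948433637619019) ext [587.1 -48.9] [636.5  44. ]
scene 463 [610.9  -2.2] ((97.57404327392578, 64.09490203857422), 89.36222076416016) ext [579.2 -51. ] [643.1  46.9]
scene green [280 154   6  23 106] [600.3   7.4 122.2] [621.4  14.1 166.4] [610.1   9.3 148.7]
scene green [290 166   5  13  38] [601.1 -17.  122.4] [618.4 -11.8 150.5] [606.3 -14.6 130.7]
scene green [132 199  11   8  64] [430.6 285.   42.9] [442.3 301.3  62.8] [436.7 293.9  52.5]
```

View pics/wrist3.png

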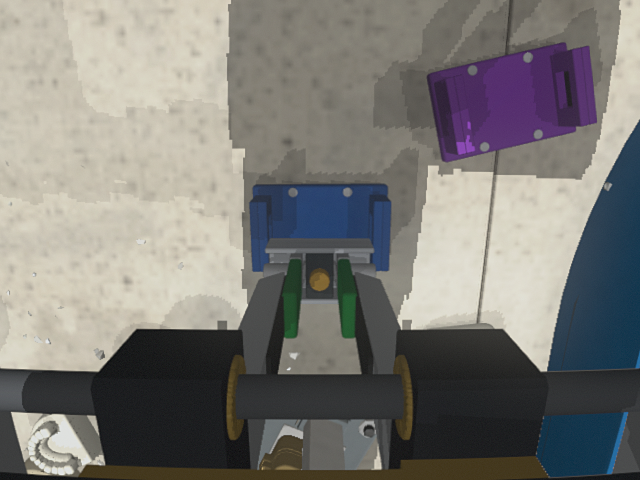

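The holder sits under the bar: cheeks at u≈260 and 381, bar centred between them at (320,265). Scene and wrist agree to within 1 mm. I'll lower it.

>>> arm_command:
  plan:
    - [-1,-0.0005,0.0004,0.01,0]
    - [-1,0,0,0.02,0]
    - [-1,0,0,0.02,0]
    - [-1,0,0,0.015,0]
    - [-1,0,0,0.01,0]
    - [-1,0,0,0.006,0]
    - [-1,0,0,0.003,0]
    - [-1,0,0,0.002,0]
    - [-1,0,0,0,0]
    - [-1,0,0,0,0]

```text
clock: 9.1
eef_pos: [613.0, -0.2, 54.7]
eef_rot: [-3.142, 0.0, -3.127]
wrist_force: [-0.5, -0.5, -2.9]
finger_gap: 28.2
finger_force: 30.0
```

>>> arm_command:
  plan:
    - [-1,0,0,0.001,0]
    - [-1,0,0,0.001,0]
    - [-1,0,0,0.001,0]
    - [-1,0,0,0,0]
    - [-1,0,0,0,0]

```text
clock: 9.72
eef_pos: [612.9, -0.2, 51.5]
eef_rot: [-3.142, 0.0, -3.127]
wrist_force: [0.3, -0.7, -1.5]
finger_gap: 27.7
finger_force: 30.0
```

>>> arm_command:
  plan:
    - [-1,0,0,0.0007,0]
    - [-1,0,0,0.0007,0]
    - [-1,0,0,0,0]
    - [-1,0,0,0,0]

```text
clock: 10.22
eef_pos: [613.1, -0.2, 51.0]
eef_rot: [-3.142, 0.001, -3.127]
wrist_force: [-3.4, 0.1, 8.1]
finger_gap: 28.6
finger_force: 30.0
```

>>> arm_command:
  plan:
    - [-0.2,0,0,0,0]
    - [0,0,0,0,0]
    - [0.2,0,0,0,0]
    - [0.4,0,0,0,0]
    - [0.6,0,0,0,0]
    - [0.6,0,0,0,0]
    - [0.6,0,0,0,0]
    - [0.6,0,0,0,0]

```text
clock: 11.22
eef_pos: [612.9, -0.2, 50.0]
eef_rot: [3.142, -0.0, -3.127]
wrist_force: [0.0, 0.8, 0.6]
finger_gap: 74.8
finger_force: 0.0
```

```bash
python3 m.py 4; python3 -c "
import cv2;i=cv2.imread('pics/scene4.png')[150:270,230:350];cv2.imwrite('pics/s4c.png',cv2.resize(i,(600,600),interpolation=2))"
```

```text
[ 6.129e+02 -2.000e-01  5.000e+01] [ 3.1416 -0.     -3.1273] 74.7527522112709
wrist 3193 [ 6.129e+02 -1.000e-01] ((49.8215217590332, 95.33993530273438), 0.7315840125083923) ext [587.5 -48. ] [638.3  47.3]
wrist 6281 [ 6.129e+02 -2.000e-01] ((63.44358444213867, 98.95018005371094), 1.0287761688232422) ext [580.6 -50.1] [645.   48.8]
wrist green [ 248  261   27   79 1441] [540.3 -28.4  33.7] [623.3  -0.9 230. ] [608.7 -23.8  73.3]
wrist green [ 364  261   27   78 1462] [540.3  -0.9  14.8] [629.   36.2 230. ] [608.5  23.5  72.8]
top 71 [599.4 -42.3] ((18.729150772094727, 11.078615188598633), 1.4509717226028442) ext [590.1 -47.9] [608.8 -36.6]
top 184 [597.6 -26.7] ((45.33355712890625, 29.345722198486328), 88.88321685791016) ext [582.7 -49.2] [612.2  -3.9]
scene 98 [610.   -2.7] ((51.6498908996582, 92.08296966552734), 3.074202299118042) ext [586.2 -50. ] [637.9  43.5]
scene 233 [607.9  -2.1] ((61.99711227416992, 101.75988006591797), 6.374682426452637) ext [577.5 -50.8] [644.1  46.2]
scene green [276 192   7  19 102] [600.4  19.9  32.2] [621.4  28.   76.4] [609.3  23.   56. ]
scene green [296 197   5  20  91] [ -87.2 -502.4   32.3] [619.4 -24.2 519.4] [609.1 -27.2  56.5]
scene green [132 199  11   8  65] [429.  284.6  42.4] [443.1 301.2  63.9] [435.7 293.7  52.6]
```

View pics/s4c.png

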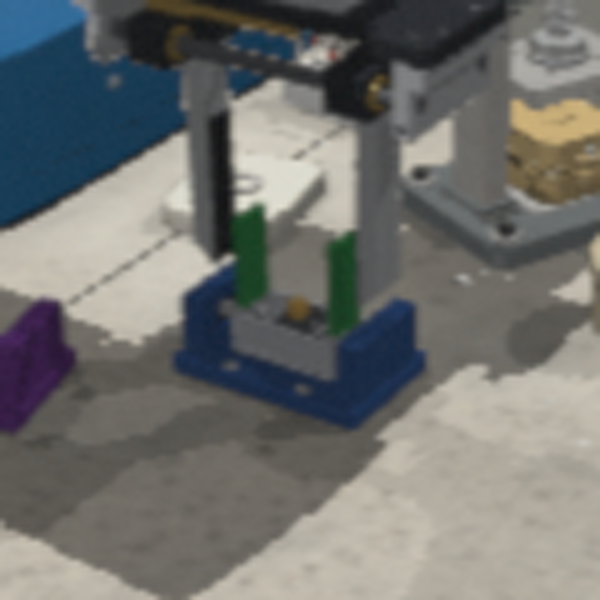

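The bar stands on the floor between the cheeks. Its ears are about 56 mm over the outer faces with tops at 76 mm, so both pins are home. Fingers are clear, so I'll retreat.

>>> arm_command:
  plan:
    - [0.6,0,0,-0.01,0]
    - [0.6,0,0,-0.03,0]
    - [0.6,0,0,-0.04,0]
    - [0.6,0,0,-0.04,0]
    - [0.6,0,0,-0.02,0]
    - [0.6,0,0,0,0]
    - [0.6,0,0,0,0]

```text
clock: 12.25
eef_pos: [612.5, -0.1, 189.1]
eef_rot: [3.142, -0.001, -3.127]
wrist_force: [1.3, -0.0, 0.8]
finger_gap: 74.9
finger_force: 0.0
```

```bash
python3 m.py 5 | grep -E "green|^\["; python3 -c "
import cv2;i=cv2.imread('pics/wrist5.png')[150:350,200:440];cv2.imwrite('pics/w5c.png',cv2.resize(i,(720,600),interpolation=2))"
```

```text
[ 6.125e+02 -1.000e-01  1.891e+02] [ 3.1415e+00 -1.3000e-03 -3.1273e+00] 74.87682583816137
wrist green [347 209  12  37 312] [540.1  -0.9  34.6] [622.1  27.9 369.1] [611.1  24.   75.9]
wrist green [280 219  11  27 229] [603.7 -28.3  57.8] [622.8 -21.9  78.7] [613.1 -24.9  76.6]
top green [265 175   5  11  44] [605.  -28.2  55.7] [623.1 -22.9  79.2] [613.2 -26.3  75.4]
scene green [277 192   6  19  82] [602.2  20.7  32. ] [621.1  26.   77.2] [610.   23.1  52.8]
scene green [296 196   5  21  93] [601.8 -29.1  31.7] [620.6 -24.   77.5] [609.4 -27.1  56. ]
scene green [132 199  11   8  67] [429.5 284.4  40.6] [445.1 304.9  64.5] [436.6 294.   53.4]
```

View pics/w5c.png

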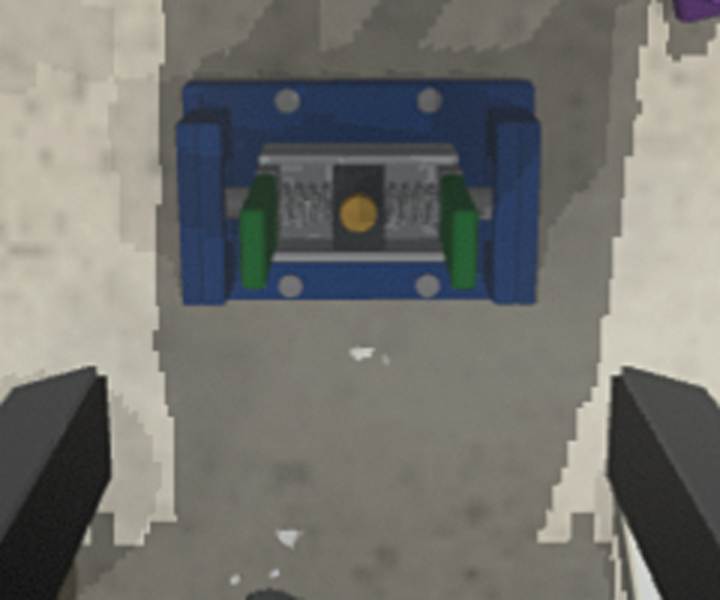

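The bar is centred in the holder. Its pins at crop (235,202) and (485,202) enter both cheeks, and the gripper is clear.

```bash
python3 -c "
from cell import ticket;print(ticket.sign_off())"
```

```text
the job is handed in; nothing more can be done
None
```

The green-eared bar is standing on the blue holder's floor with both pins sprung into the recesses, the gripper is clear, and the job was handed in at about 12.5 s.

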